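Press the topping-box cover down and slide it shut under its leaf spring

TASK

Close the steel topping box on the pizza counter: press the red cover down hard against its sprung black seal with the fingertips and, keeping it pressed, slide it in under the brass leaf spring until it is fully home against the end stop, so that the spring alone holds it down once you let go and move clear. Only press and push the cover, never lift it or tip it up, and leave everything else where it stands.

Things in the scene. Friction and masses are not known exactly. Their poses are not given: they have to be found in the camera images.
- box: Steel topping box fixed to the counter, 350 x 132 plus side deck. Origin on the counter under the centre line of the cover's track; x is the direction in which the cover closes (away from the robot, within 30 degrees), y left, z up. Reaches x = -190 to 160. Side guides: inner faces y = +-57, tops z = 66. Side deck with cup and pot: y = 67 to 149, z = 30. Rear lip x = -187, z = 60.
- cover: Loose red plate, 140 (x, along the track) x 110 x 8 thick, about 220 g, slick. Origin: centre of its underside, x towards the closing end. White rib on top, 8 thick in x, 80 in y, 12 tall, centred at x = -12: fingers pressing on the flat behind it (x = -70 to -16) can push the cover by it. Starts level on the seal 81 to 131 short of home, underside z = 56, top 64.
- press (a point): Point on the cover's top face behind the rib, on the centre line, 42 behind the cover's centre: a place to press.
- home (a point): Point fixed to the box where the cover's origin lies when it is fully home against the end stop and held down: box x = 26.5, y = 0, z = 47. (End stop's face: box x = 96.5. A steel bridge spans the track at box x = 80 to 130, y = -72 to 72, top z = 82.)
- spring_nose (a point): Lowest point of the unbent leaf spring, fixed to the box at x = 40, y = 0, z = 53. From here a lip turns up towards the robot to x = 26, underside z = 59. An unpressed cover butts against the lip and cannot enter; its top must be pressed to about z = 58 or lower (6 or more down) to pass under.
- seal (a joint): Depth in m by which the black sprung seal frame under the cover is pressed down: 0 up, 0.009 at its bottom stop. The springs push up with 5 N at 0 and 9.5 N at 0.009; the frame goes straight down without tilting.
- leaf: Brass leaf spring, 50 wide, 2 thick; origin at its pivot under the bridge (box x = 115, z = 64). It runs from there towards the robot and down to its nose, where it presses down with about 10 N. It rises 2 mm as the pressed cover goes under; expect 10 to 15 N of drag along the track.
- shaker: Bystander: cheese shaker, glass jar with steel cap, 68 across, 130 tall; origin under its centre.
- sauce: Bystander: orange sauce bottle, 62 across, 170 tall; origin under its centre.
- can: Bystander: tomato can, 74 across, 110 tall; origin under its centre.
- bowl: Bystander: steel bowl, 124 across, 50 tall; origin under its centre.
- cutter: Bystander: pizza cutter lying flat, black handle 125 long, wheel 90 across; origin where handle meets the head.
- dip: Bystander: white dip cup on the box's side deck, 56 across, 35 tall; origin under its centre.
- pot: Bystander: small amber spice pot with green cap on the box's side deck, 40 across, 58 tall; origin under its centre.
Mind the look-alikes: they are no part of the job. What is meant by the cover is not green or orange, and is the larger of those in its own colour.

How it is judged:
By the outcome, as a careful person would: the job done as asked, in the order asked, and still so for the second after the job is handed in, with the robot touching nothing.
It also fails if it takes over 35 s, if anything falls off the work surface, if the arm or the gripper's body presses on something with over 40 N, if the wrist force passes 120 N, or if a joint passes its speed limit or range.

ROBOT

A 6-joint arm with a two-finger parallel gripper is mounted at the origin on the work surface. World frame = base frame: x ahead of the robot, y to its left, z up, the work surface at z = 0. Lengths are in m, angles in degrees, forces in N, time in s.
With the tool pointing down it reaches from about 0.4 to 0.825 m from the base axis. Payload 7 kg.
Tool frame: the origin (TCP) lies on the centre line of the jaws, within the pads' length; the fingertips stand 11 mm ahead of it and the grasp point (between the pads) lies 8 mm behind it; z points along the fingers, y is the line along which they close (so a half turn about z gives the same grasp; the last joint's range is limited). The gripper opens to 88 mm and grips with 3 to 60 N. Pads are 19 mm wide; open, the fingers measure 130 mm over their backs; the gripper's body (78 mm by 193 mm) begins 47 mm behind the grasp point.
Start: joints at [80.506, 20.546, 0.682, 0, -70.136, -16.507], TCP at [0.296, 0.607, 0.238] pointing down, gripper open.
Joint ranges: [-176.03, 176.03], [-82.01, 121.73], [-58.28, 71.71], [-173.87, 95.51], [-174.79, -0.11], [-173.66, 173.66]. Speed limits (degrees/s): [136.94, 136.94, 172.46, 180, 180, 180].

INTERFACE

Orientations are given as [roll, pitch, yaw] about the fixed x, y, z axes, in that order (R = Rz(yaw) Ry(pitch) Rx(roll)).
In Python, from plant import r, capture, camera_model, job gives the robot as it stands.
- The arm moves only by the tool drive_tool, never from a script. Its argument "increments" is a list that holds one entry, the list of rows, each a list of 5 numbers: the gripper's target within -1 to 1 (fully open at 1, half-way at 0, shut at -1), then the shift along the tool's x, y, z scaled (see below), then the turn about the tool's z scaled (see below). In form: [[[gripper, tx, ty, tz, roll], ...]]. A call has 1 to 5 rows; each row is the pose to reach, as a shift and turn from the pose commanded when the call began, along the tool's axes at that moment, turning the shorter way round; what a row does not reach only later rows make up. The controller multiplies each number of a shift by 120 mm and each number of a turn by 360 degrees. A row lasts 1/8 s, in which the tool goes at most 62.5 mm and 10.7 degrees, less where a joint would pass 70% of its speed; a pose out of reach is approached as far as the arm can. A call with a number of a shift or a turn outside -1 to 1 is refused whole. A call with a gripper value outside its range is refused whole. The fingers move at their own pace and stop on an object; "squeeze" is the grip in N (left out, the last holds). Time passes only in rows, so rows that repeat a pose let the fingers close. It gives the time, the measured TCP pose, the force, the opening and the grip force at its end, in the units of the state.
- r.get_state(): the state, without advancing time (a new reading comes with each control period).
- capture(name): name is "scene" or "side" or "wrist"; returns the picture (400x640x3 uint8, red, green, blue); there is no depth.
- camera_model(name): a dict with "camera_matrix" (3x3 intrinsics, pixels), "rvec" (rotation vector, rad) and "tvec" (3), from world to camera coordinates, as OpenCV has them. Camera axes: x right, y down, z forward; pixel columns grow to the right and rows downward; lengths in m; the calibration is good to about 2 mm. A picture is of the moment at which its call begins: read the wrist's pose just before it. camera_model takes no time and is no camera call; for the wrist camera it gives the pose at the moment of the call.
- job.close_job(): hands the job in; it is judged then, once.
The state is a dict: "time_s": time; "joints": joint angles; "qd": joint speeds; "joint_torque": joint torques, N m; "tcp_pos": TCP position; "eef_rot": TCP orientation; "contact_force": force on the tool from outside, world axes, zero at the start; "moment": the same for the moment, N m; "gripper_width": finger opening in m; "gripper_force": force on a finger pad.
Only numpy, scipy, OpenCV 4.12 (cv2) and the standard library are available. Lean on these libraries where they do the work, as an engineer would, in place of code of your own. Each camera call takes 0.05 s, during which the arm holds its last target. There are 200 camera calls.

## Working session

There is one attempt and no reset: what is moved stays moved. The work goes in short steps, Python scripts to look and compute and a tool call to move; the robot and the scene stay as the last step left them, time stands still between calls to the robot, and variables do not carry over. Pictures are saved under pics/ and viewed, at most 10 in all, crops included, and the job is handed in when it is done.

Besides the shell and the picture viewer there is one more tool, called after "Request:" by a JSON object that holds its "name" and its "arguments", one argument or row to a line. drive_tool: Moves the arm, as the interface text tells. Its arguments: {"type":"object","properties":{"increments":{"type":"array"},"squeeze":{"type":"number"}},"required":["increments"]}

```bash
mkdir -p pics; ls
python3 - <<'E'
from plant import r,capture,camera_model,job
import cv2
s=r.get_state();print(s)
for n in("scene","side"):
    cv2.imwrite(f"pics/{n}0.png",capture(n)[:,:,::-1]);print(n,camera_model(n))
E
```

```text
pics
{'time_s': 0.0, 'joints': array([ 8.05073371e+01,  2.05910651e+01,  6.35329598e-01, -1.96061814e-02,
       -7.01361012e+01, -1.65072516e+01]), 'qd': array([ 0.03810259, -0.00548101,  0.05977267,  0.00801769,  0.09771608,
       -0.08124763]), 'joint_torque': array([-7.61769461e-04, -5.82721603e+01,  2.93061626e+01,  6.99701920e+00,
        6.94390954e-03, -1.63977584e-04]), 'tcp_pos': array([0.29571721, 0.60626496, 0.23664029]), 'eef_rot': array([ 1.79906711e+02, -8.42509589e-03, -2.60065844e+01]), 'contact_force': array([-1.1769772 , -0.04185219,  0.31760746]), 'moment': array([-0.04430121,  0.01740512,  0.00804219]), 'gripper_force': 0.0, 'gripper_width': 0.08770346662352481}
scene {'camera_matrix': array([[396.3776652 ,   0.        , 318.59655778],
       [  0.        , 396.3776652 , 205.80598903],
       [  0.        ,   0.        ,   1.        ]]), 'rvec': array([ 0.8853919 ,  2.60703393, -0.92811323]), 'tvec': array([ 0.392635  , -0.22003173,  1.50383344])}
side {'camera_matrix': array([[368.80198804,   0.        , 315.62789294],
       [  0.        , 368.80198804, 202.23045514],
       [  0.        ,   0.        ,   1.        ]]), 'rvec': array([ 2.34885448, -0.717734  ,  0.25535714]), 'tvec': array([-0.40911159,  0.30957843,  1.01858348])}
```

View pics/scene0.png

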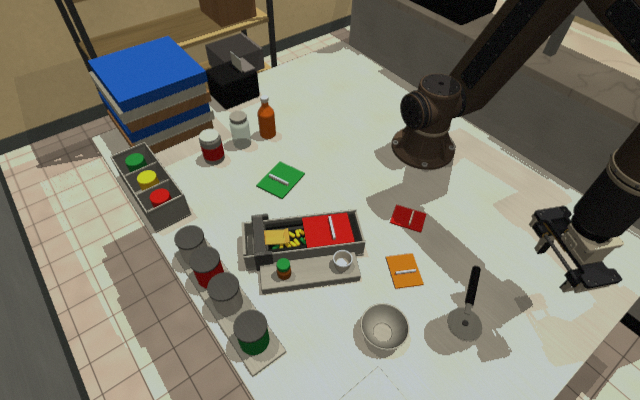

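View pics/side0.png

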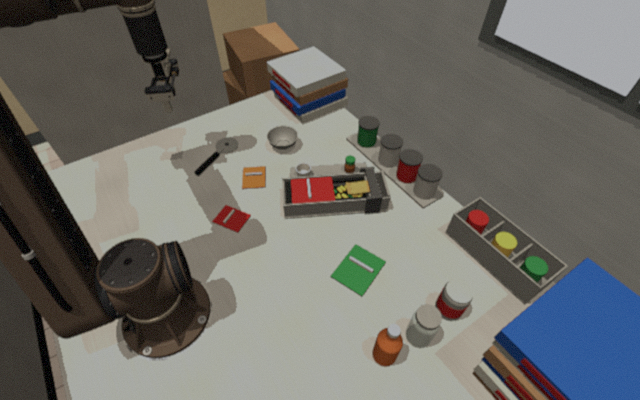

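Candidates in the scene view are a red plate in the box at (328,230), a small red plate at (408,218), a green one at (281,180) and an orange one at (404,270). Red rules out green and orange, and the plate in the box is the larger red, so I choose (328,230). In the side view it is at (312,190). I'll check it in a crop and measure it.

```bash
cat > h.py <<'E'
import numpy as np,cv2
from plant import r,capture,camera_model,job
def ray(n,px,z,m=None):
    m=m or camera_model(n);K=m['camera_matrix'];R=cv2.Rodrigues(m['rvec'])[0];t=m['tvec']
    p=np.atleast_2d(px).astype(float);d=(np.linalg.inv(K)@np.c_[p,np.ones(len(p))].T).T@R
    c=-R.T@t;return c+d*((z-c[2])/d[:,2])[:,None]
def proj(n,P,m=None):
    m=m or camera_model(n);return cv2.projectPoints(np.atleast_2d(P).astype(float),m['rvec'],m['tvec'],m['camera_matrix'],None)[0][:,0]
def redc(im,near):
    h=cv2.cvtColor(im,cv2.COLOR_RGB2HSV);k=((h[...,0]<8)|(h[...,0]>172))&(h[...,1]>150)&(h[...,2]>60)
    k=cv2.morphologyEx(k.astype(np.uint8),cv2.MORPH_CLOSE,np.ones((7,7)))
    cs=cv2.findContours(k,cv2.RETR_EXTERNAL,cv2.CHAIN_APPROX_NONE)[0]
    return min((c for c in cs if cv2.contourArea(c)>100),key=lambda c:np.linalg.norm(c.reshape(-1,2).mean(0)-near)).reshape(-1,2)
E
python3 - <<'E'
from h import *
for n,near in(("scene",(328,230)),("side",(312,190))):
    im=capture(n);c=redc(im,near);P=ray(n,c,.064)[:,:2].astype(np.float32)
    rc=cv2.minAreaRect(P*1000);print(n,cv2.contourArea(c.reshape(-1,1,2)),rc);print(cv2.boxPoints(rc).round())
    # rib: white pixels within cover
    g=cv2.cvtColor(im,cv2.COLOR_RGB2HSV);m=np.zeros(im.shape[:2],np.uint8);cv2.fillPoly(m,[c],1);m=cv2.erode(m,np.ones((3,3)))
    ys,xs=np.where((m>0)&(g[...,1]<90)&(g[...,2]>150))
    if len(xs):
        Q=ray(n,np.c_[xs,ys],.076)[:,:2].astype(np.float32);print('rib',cv2.minAreaRect(Q*1000))
    if n=="scene":
        a=im[190:310,220:400]
        cv2.imwrite("pics/crop.png",cv2.resize(a,None,fx=4,fy=4,interpolation=2)[:,:,::-1])
E
```

```text
scene 1357.0 ((556.192138671875, 115.83586120605469), (110.23056030273438, 141.1118621826172), 61.40362548828125)
[[468. 101.]
 [592.  34.]
 [645. 130.]
 [521. 198.]]
rib ((546.0436401367188, 121.23062133789062), (77.7315444946289, 6.988997936248779), 61.8238639831543)
side 947.0 ((556.5674438476562, 116.23582458496094), (105.94586944580078, 143.8118896484375), 61.221580505371094)
[[468. 104.]
 [594.  35.]
 [645. 128.]
 [519. 197.]]
rib ((543.9102172851562, 119.00991821289062), (71.68647003173828, 7.956390380859375), 61.673030853271484)
```

View pics/crop.png

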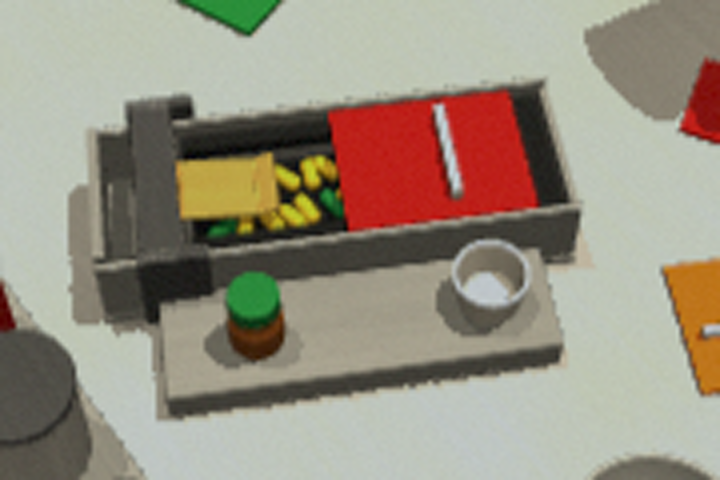

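The crop confirms the big red cover with its white rib, in the box. The brass leaf and bridge are at its far end, and the rib is at about (332,227) in full-image pixels. The track yaw is about -28.5° and the cover's centre is about (0.556, 0.116). I'll start moving over, with the gripper partly closed.

Run:
```python
from h import *
y=np.radians(-28.5);f=np.array([np.cos(y),np.sin(y)]);l=np.array([-f[1],f[0]]);C=np.array([.5563,.116])
for px,z,nm in(((267.5,214.2),.082,'bridge x80 y-72'),((273,252.5),.082,'bridge x80 y72'),((355.7,210.5),.066,'rear -190 y-66'),((365,241.7),.066,'rear -190 y66')):
    d=ray("scene",px,z)[0][:2]-C;print(nm,(d@f*1e3).round(1),(d@l*1e3).round(1))
```

```text
bridge x80 y-72 170.0 -68.2
bridge x80 y72 166.0 69.0
rear -190 y-66 -98.3 -55.2
rear -190 y66 -99.2 62.0
```

Request:
{"name": "drive_tool", "arguments": {
  "increments": [
    [[-0.3, 0.4, 0.3, 0, 0.007], [-0.3, 0.8, 0.6, 0, 0.007], [-0.3, 1, 0.8, 0, 0.007]]
  ],
  "squeeze": 20
}}

```text
time_s: 0.57
tcp_pos: [0.3625, 0.4654, 0.2376]
eef_rot: [180.0, -0.0, -28.6]
contact_force: [-0.5, 1.0, 0.9]
gripper_width: 0.0629
gripper_force: 0.0
```

Request:
{"name": "drive_tool", "arguments": {
  "increments": [
    [[-0.3, 0.4, 0.3, 0, 0], [-0.3, 0.8, 0.6, 0, 0], [-0.3, 1, 0.9, 0, 0]]
  ]
}}

```text
time_s: 0.95
tcp_pos: [0.4163, 0.3134, 0.2374]
eef_rot: [180.0, -0.0, -28.6]
contact_force: [1.5, -0.4, -0.4]
gripper_width: 0.0339
gripper_force: 0.0
```

Request:
{"name": "drive_tool", "arguments": {
  "increments": [
    [[-0.3, 0.4, 0.3, 0, 0], [-0.3, 0.8, 0.6, 0, 0], [-0.3, 1, 0.8, 0, 0]]
  ]
}}

```text
time_s: 1.32
tcp_pos: [0.4757, 0.1716, 0.2376]
eef_rot: [-180.0, -0.0, -28.6]
contact_force: [-0.3, 0.1, -0.3]
gripper_width: 0.0304
gripper_force: 0.0
```

Request:
{"name": "drive_tool", "arguments": {
  "increments": [
    [[-0.3, 0.4, 0.1, 0.2, 0], [-0.3, 0.5, 0.1, 0.4, 0], [-0.3, 0.5, 0.1, 0.5, 0], [-0.3, 0.5, 0.1, 0.5, 0]]
  ]
}}

```text
time_s: 1.82
tcp_pos: [0.5214, 0.1347, 0.1769]
eef_rot: [179.9, 0.1, -28.5]
contact_force: [0.2, 0.4, -0.0]
gripper_width: 0.0309
gripper_force: 0.0
```

Run:
```python
from h import *
m=camera_model("wrist");im=capture("wrist");cv2.imwrite("pics/w1.png",im[:,:,::-1])
h=cv2.cvtColor(im,cv2.COLOR_RGB2HSV)
s=r.get_state();print(s['tcp_pos'],proj("wrist",[[.5563,.116,.064]],m))
try:
    c=redc(im,proj("wrist",[[.5563,.116,.064]],m)[0]);P=ray("wrist",c,.064,m)[:,:2].astype(np.float32);print(cv2.minAreaRect(P*1000))
except Exception as e:print(e)
```

```text
[0.52184668 0.13515232 0.17783685] [[323.60541833 152.98389928]]
((556.3607177734375, 117.01229858398438), (109.9840316772461, 139.9192352294922), 61.459346771240234)
```

View pics/w1.png

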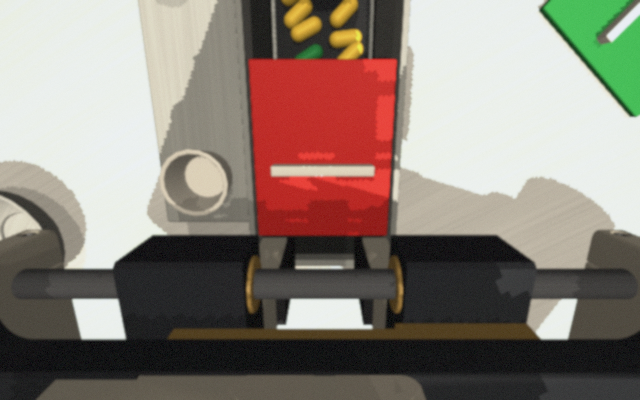

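The wrist view shows the cover at (323,150) with its rib at (322,171). The fingers are centred behind the rib, about 39 mm behind the cover's centre. I'll descend now.

Request:
{"name": "drive_tool", "arguments": {
  "increments": [
    [[-0.3, 0.05, 0, 0.3, 0], [-0.3, 0.05, 0, 0.6, 0], [-0.3, 0.05, 0, 0.8, 0], [-0.3, 0.05, 0, 0.8, 0]]
  ]
}}

```text
time_s: 2.38
tcp_pos: [0.5266, 0.1322, 0.0812]
eef_rot: [179.9, 0.1, -28.5]
contact_force: [-0.4, 1.0, 0.4]
gripper_width: 0.0307
gripper_force: 0.0
```

Request:
{"name": "drive_tool", "arguments": {
  "increments": [
    [[-0.3, 0, 0, 0.04, 0], [-0.3, 0, 0, 0.08, 0], [-0.3, 0, 0, 0.12, 0], [-0.3, 0, 0, 0.12, 0]]
  ]
}}

```text
time_s: 2.88
tcp_pos: [0.5283, 0.1324, 0.0678]
eef_rot: [-179.9, -0.1, -28.5]
contact_force: [-0.4, 2.2, 5.6]
gripper_width: 0.0305
gripper_force: 2.7
```

Request:
{"name": "drive_tool", "arguments": {
  "increments": [
    [[-0.3, 0, 0, 0.02, 0], [-0.3, 0, 0, 0.03, 0], [-0.3, 0, 0, 0.03, 0]]
  ]
}}

```text
time_s: 3.25
tcp_pos: [0.5285, 0.1324, 0.066]
eef_rot: [-179.9, -0.1, -28.5]
contact_force: [-6.5, 1.3, 21.7]
gripper_width: 0.0307
gripper_force: 10.6
```

Run:
```python
from h import *
s=r.get_state();print(s['tcp_pos'],s['contact_force'],s['moment'])
cv2.imwrite("pics/w2.png",capture("wrist")[:,:,::-1])
im=capture("side");cv2.imwrite("pics/s2.png",cv2.resize(im[150:240,250:420],None,fx=4,fy=4,interpolation=2)[:,:,::-1])
```

```text
[0.52848762 0.13240458 0.06595322] [-6.46700308  1.25757374 21.72032722] [ 0.38632426  2.15866238 -0.04016615]
```

View pics/w2.png

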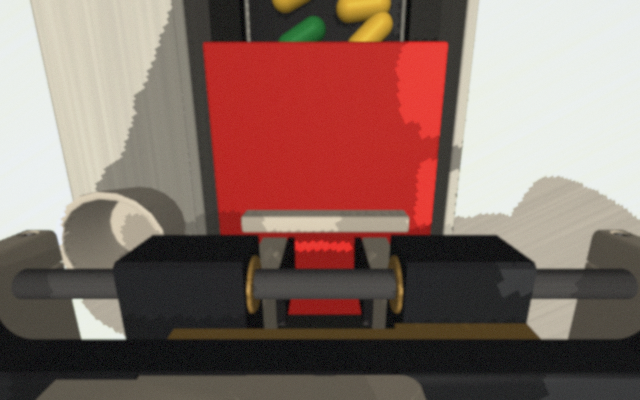

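The cover is at its bottom stop: the fingertips are at z = 55 mm with 22 N of press, and the cover is level in the view. The rib at (325,222) is just ahead of the fingers. About 122 mm of travel is left, so I'll slide.

Request:
{"name": "drive_tool", "arguments": {
  "increments": [
    [[-0.3, 0.05, 0, 0.008, 0], [-0.3, 0.12, 0, 0.008, 0], [-0.3, 0.2, 0, 0.008, 0], [-0.3, 0.28, 0, 0.008, 0], [-0.3, 0.28, 0, 0.008, 0]]
  ]
}}

```text
time_s: 3.98
tcp_pos: [0.56, 0.1165, 0.066]
eef_rot: [-179.8, -0.3, -28.4]
contact_force: [-0.7, -1.2, 21.7]
gripper_width: 0.0304
gripper_force: 11.2
```

Request:
{"name": "drive_tool", "arguments": {
  "increments": [
    [[-0.3, 0.06, 0, 0.008, 0], [-0.3, 0.13, 0, 0.008, 0], [-0.3, 0.2, 0, 0.008, 0], [-0.3, 0.27, 0, 0.008, 0], [-0.3, 0.27, 0, 0.008, 0]]
  ]
}}

```text
time_s: 4.6
tcp_pos: [0.585, 0.1024, 0.0658]
eef_rot: [-179.8, 0.0, -28.5]
contact_force: [-21.2, 12.9, 41.1]
gripper_width: 0.0308
gripper_force: 28.2
```

Run:
```python
from h import *
s=r.get_state();print(s['tcp_pos'],s['contact_force'],s['moment'])
cv2.imwrite("pics/w3.png",capture("wrist")[:,:,::-1])
```

```text
[0.58499108 0.10239168 0.06583616] [-21.22038024  12.88903076  41.07766391] [4.69443775 7.98615744 0.16817471]
```

View pics/w3.png

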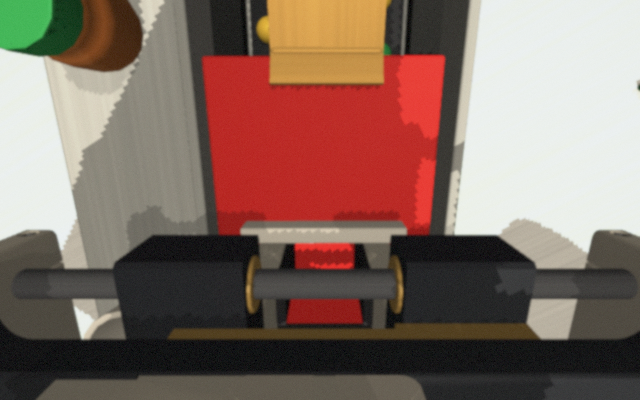

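The cover has entered under the leaf, whose nose is over the red plate at (327,80). The press is strong, so I'll ease it slightly and keep sliding.

Request:
{"name": "drive_tool", "arguments": {
  "increments": [
    [[-0.3, 0.06, 0, -0.007, 0], [-0.3, 0.13, 0, -0.01, 0], [-0.3, 0.2, 0, -0.01, 0], [-0.3, 0.25, 0, -0.01, 0], [-0.3, 0.25, 0, -0.01, 0]]
  ]
}}

```text
time_s: 5.28
tcp_pos: [0.6127, 0.0868, 0.0661]
eef_rot: [-179.9, -0.1, -28.5]
contact_force: [-8.7, 4.1, 24.2]
gripper_width: 0.0313
gripper_force: 19.1
```

Request:
{"name": "drive_tool", "arguments": {
  "increments": [
    [[-0.3, 0.05, 0, 0, 0], [-0.3, 0.1, 0, 0, 0], [-0.3, 0.15, 0, 0, 0], [-0.3, 0.18, 0, 0, 0], [-0.3, 0.18, 0, 0, 0]]
  ]
}}

```text
time_s: 5.9
tcp_pos: [0.6314, 0.0764, 0.0661]
eef_rot: [-179.9, -0.1, -28.5]
contact_force: [-8.5, 3.9, 23.8]
gripper_width: 0.0307
gripper_force: 19.3
```

Request:
{"name": "drive_tool", "arguments": {
  "increments": [
    [[-0.3, 0.02, 0, 0, 0], [-0.3, 0.03, 0, 0, 0], [-0.3, 0.03, 0, 0, 0]]
  ]
}}

```text
time_s: 6.28
tcp_pos: [0.6342, 0.0748, 0.0661]
eef_rot: [-179.9, -0.1, -28.5]
contact_force: [-10.6, 5.5, 25.6]
gripper_width: 0.0308
gripper_force: 19.9
```

Request:
{"name": "drive_tool", "arguments": {
  "increments": [
    [[-0.3, 0.015, 0, 0, 0], [-0.3, 0.03, 0, 0, 0], [-0.3, 0.03, 0, 0, 0]]
  ]
}}

```text
time_s: 6.65
tcp_pos: [0.6355, 0.0741, 0.0661]
eef_rot: [-179.9, 0.1, -28.5]
contact_force: [-19.6, 11.9, 31.0]
gripper_width: 0.0306
gripper_force: 24.1
```

Request:
{"name": "drive_tool", "arguments": {
  "increments": [
    [[-0.3, 0.01, 0, 0, 0], [-0.3, 0.02, 0, 0, 0], [-0.3, 0.02, 0, 0, 0]]
  ]
}}

```text
time_s: 7.02
tcp_pos: [0.6356, 0.074, 0.066]
eef_rot: [-180.0, 0.3, -28.5]
contact_force: [-28.1, 19.5, 38.2]
gripper_width: 0.0305
gripper_force: 28.6
```

The cover is against the end stop: the TCP stalled after 122 mm and the force is rising. I'll relax the forward push, then lift straight up.

Request:
{"name": "drive_tool", "arguments": {
  "increments": [
    [[-0.3, -0.02, 0, 0, 0], [-0.3, -0.03, 0, 0, 0], [-0.3, -0.03, 0, 0, 0]]
  ]
}}

```text
time_s: 7.4
tcp_pos: [0.6354, 0.0741, 0.0661]
eef_rot: [-179.9, -0.0, -28.5]
contact_force: [-13.9, 7.4, 27.5]
gripper_width: 0.0307
gripper_force: 21.7
```

Request:
{"name": "drive_tool", "arguments": {
  "increments": [
    [[-0.3, -0.008, 0, -0.008, 0], [-0.3, -0.012, 0, -0.012, 0], [-0.3, -0.012, 0, -0.012, 0]]
  ]
}}

```text
time_s: 7.78
tcp_pos: [0.6353, 0.0742, 0.0662]
eef_rot: [-179.9, -0.1, -28.5]
contact_force: [-5.2, 4.3, 14.0]
gripper_width: 0.0308
gripper_force: 11.2
```

Request:
{"name": "drive_tool", "arguments": {
  "increments": [
    [[-0.3, -0.003, 0, -0.015, 0], [-0.3, -0.008, 0, -0.03, 0], [-0.3, -0.02, 0, -0.06, 0], [-0.3, -0.03, 0, -0.3, 0], [-0.3, -0.1, 0, -0.6, 0]]
  ]
}}

```text
time_s: 8.4
tcp_pos: [0.6236, 0.0788, 0.136]
eef_rot: [179.9, 0.1, -28.6]
contact_force: [0.5, -0.0, 0.7]
gripper_width: 0.0304
gripper_force: 0.0
```

Request:
{"name": "drive_tool", "arguments": {
  "increments": [
    [[-0.3, -0.3, 0, -0.3, 0], [-0.3, -0.6, 0, -0.4, 0], [-0.3, -0.6, 0, -0.4, 0], [-0.3, -0.6, 0, -0.4, 0]]
  ]
}}

```text
time_s: 8.9
tcp_pos: [0.561, 0.1136, 0.1843]
eef_rot: [-180.0, -0.0, -28.5]
contact_force: [0.3, -0.4, 0.0]
gripper_width: 0.0306
gripper_force: 0.0
```

Run:
```python
from h import *
m=camera_model("wrist");im=capture("wrist");cv2.imwrite("pics/w4.png",im[:,:,::-1]);print(r.get_state()['contact_force'])
H=np.array([.5563,.1165])+.1155*np.array([np.cos(np.radians(-28.5)),np.sin(np.radians(-28.5))])
c=redc(im,proj("wrist",[[*H,.055]],m)[0]);print(H,cv2.minAreaRect((ray("wrist",c,.055,m)[:,:2]*1000).astype(np.float32)))
im=capture("side");cv2.imwrite("pics/s4.png",cv2.resize(im[150:240,250:420],None,fx=4,fy=4,interpolation=2)[:,:,::-1])
```

```text
[-0.44697605 -0.16912543  0.12923701]
[0.65780338 0.06138816] ((645.7201538085938, 68.75079345703125), (110.04457092285156, 111.54232025146484), 61.49863815307617)
```

View pics/w4.png

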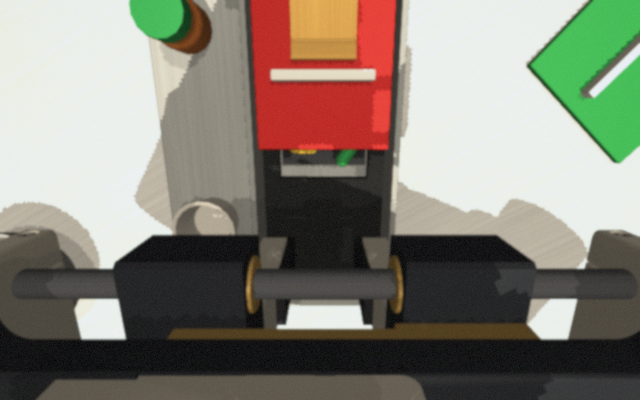

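View pics/s4.png

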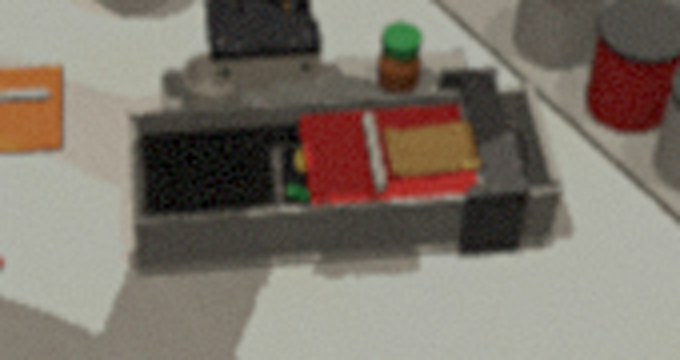

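The final views show the cover level at about z = 55 mm, with its rib at (323,75) about 7 mm short of the spring lip, as expected at home. The cup and pot are in place and the robot is clear of everything. I'll hand in.

```bash
python3 -c "
from plant import job;print(job.close_job())"
```

```text
the job is handed in; nothing more can be done
None
```

The cover is closed: I pressed it down, slid it about 116 mm until it stopped hard against the end stop, and the leaf spring held it level after I let go; handed in at about 9 s, with no verdict returned.

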